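# Gauge the wedged post with the spring-centred stick

### The job

Free the flanged aluminium post that is wedged in the parts tray, and stand it upright on its flange on the gauging plate, in the middle of the open space between the pusher block and the block with the dial, touching neither, and let go of it. Then tilt the black-balled stick towards the dial block so that the linked pusher slides the post up against it, hold it pressed firmly but not hard for a good second, and let the stick go back to centre, leaving the post standing against the dial block. Leave the bottle, the can and the hex key alone.

Things in the scene. Friction and masses are not known exactly. Their poses are not given: they have to be found in the camera images.
- post_mid (a point): Centre, on the axis, of the loose aluminium post, 130 mm long, about 0.28 kg: shank 26 mm in diameter on a flange 44 mm in diameter, 12 mm thick. z runs from flange to shank end (65 mm each way). It starts leaning 35 degrees in the tray's middle pocket, flange down in the far corner, shank over the near wall, sticking out some 60 mm towards the tray's -x and up.
- post: The same post; origin at the centre of the flange's underside, z along the post. Pulled out along its own axis, the flange catches on the tray's near wall: lift it straight up, still leaning, 80 mm or more before moving it away.
- bin: Fixed grey tray, 76 (x) x 144 (y) mm, three pockets along y, walls 4 mm thick, 66 mm high. Near wall at -x: 72 mm high but for a 36 mm wide gap, 66 mm high, at the middle pocket. Origin at the centre of its underside, z up. Middle pocket 68 (x) x 50 (y) mm inside, floor 5 mm up.
- station: Fixed aluminium plate, 240 (x) x 250 (y) mm, 12 mm thick. Origin at the centre of its underside, z up. The track, at x = +50 mm, runs along y: pusher in its middle (y = 0), dial block at one end and low lip at the other, at y = +102 or -102 mm. The stick's housing, 70 x 80 mm and 50 mm high, stands at x = -70, y = 0.
- station_top (a point): Centre of the plate's upper face (12 mm above its underside), where the post is to stand at this height. Axes as station.
- pusher: Steel pusher block, 50 (x) x 20 (y) mm, top 46 mm above the plate; origin under its centre at the plate's upper face. Linked to the stick: slides along the plate's y, 90 mm per rad of tilt, to the same side; at y = 0 with the stick centred. Pressing the post with over 40 N counts as ramming.
- gauge: Fixed steel block with a round white dial lying on top, 60 (x) x 24 (y) mm, 53 mm high. Origin at the centre of its underside, on the plate's upper face; axes as the plate. The gap between it and the centred pusher is 80 mm; a post touching it in the middle has its axis 34 mm from the block's centre.
- lip: Fixed low steel lip, 60 x 24 mm, 14 mm high, at the other end of the track. Not used; it may be at either end.
- stick_ball (a point): Centre of the black ball (34 mm in diameter) on the stick, 130 mm above the bench when centred, 80 mm above the pivot, stem 12 mm in diameter. The stick tilts only along the plate's y.
- stick (a joint): Tilt of the stick, rad: 0 centred, + towards the plate's +y, range -0.5 to 0.5. A spring (0.8 N m per rad) returns it. The post meets the dial block at about 0.4 either way; until then the ball needs up to 4 to 7 N; 10 to 16 N at the ball presses the post well, much more rams it.
- bottle: Bystander: small bottle, 38 mm in diameter, 100 mm high, origin at its foot.
- can: Bystander: can, 60 mm in diameter, 85 mm high, origin at its foot.
- hexkey: Bystander: L-shaped hex key lying flat, 98 x 39 mm, 8 mm thick, origin at the middle of the long leg's underside.
Things that resemble listed ones, but are neither listed nor needed, are in the scene too. Leave any blue or orange look-alike of the post alone.

How it is judged (in metres and radians):
On the way, in this order (a step that is already met when the one before it is completed fails the run):
1. the post stands upright on its flange on the plate between pusher and dial block, at least 4 mm clear of the dial block, let go (angle between post_mid's own z axis and vertical below 0.06 rad and z of station_top in the frame of post_mid below 0 m and height (world z) of post_mid between 0.072 and 0.082 m and contact force between the fingers and post below 0.1 N and linear speed of post below 0.02 m/s and horizontal distance between post_mid and gauge between 0.038 and 0.08 m and horizontal distance between post_mid and pusher below 0.08 m), for 0.2 s.
2. with the stick tilted, the pusher holds the upright post pressed against the dial block with at least 2 N for 1 s, the fingers off the post (angle between post_mid's own z axis and vertical below 0.06 rad and horizontal distance between post_mid and gauge below 0.038 m and contact force between the fingers and post below 0.1 N and (value of joint stick above 0.25 rad or value of joint stick below -0.25 rad) and contact force between pusher and post above 2 N and contact force between post and gauge above 2 N), for 1 s.
At the end, for the whole second after the job is handed in: The stick is back at centre (within 0.06 rad); the post stands at rest on its flange on the plate, upright within 3.4 degrees, against the dial block: its axis within 38 mm of the middle of the dial block (34 mm when touching and centred) (value of joint stick between -0.06 and 0.06 rad and horizontal distance between post_mid and gauge below 0.038 m and angle between post_mid's own z axis and vertical below 0.06 rad and z of station_top in the frame of post_mid below 0 m and height (world z) of post_mid between 0.072 and 0.082 m and linear speed of post below 0.02 m/s).
It fails at once if the post is rammed: pusher presses it with more than 40 N (contact force between pusher and post above 40 N).
It fails at once if the bottle is moved more than 30 mm (distance of bottle from where it was at the start of the episode above 0.03 m).
It fails at once if the can is moved more than 30 mm (distance of can from where it was at the start of the episode above 0.03 m).
It fails at once if the hexkey is moved more than 30 mm (distance of hexkey from where it was at the start of the episode above 0.03 m).
It also fails if it takes over 61 s, if anything falls off the work surface, if the arm or the gripper's body presses on something with over 40 N, if the wrist force passes 120 N, or if a joint passes its speed limit or range.

### The arm

A 6-joint arm with a two-finger parallel gripper is mounted at the origin on the work surface. World frame = base frame: x ahead of the robot, y to its left, z up, the work surface at z = 0. Lengths are in mm, angles in rad, forces in N, time in s.
With the tool pointing down it reaches from about 350 to 975 mm from the base axis. Payload 7.1 kg.
Tool frame: the origin (TCP) lies on the front face of the gripper's body, between the roots of the fingers; the fingertips stand 80 mm ahead of it and the grasp point (between the pads) lies 61 mm ahead of it; z points along the fingers, y is the line along which they close (so a half turn about z gives the same grasp; the last joint's range is limited). The gripper opens to 88 mm and grips with 3 to 60 N. Pads are 20 mm wide; open, the fingers measure 115 mm over their backs; the gripper's body (75 mm by 178 mm) begins 61 mm behind the grasp point.
Start: joints at [1.245, 0.423, 1.63, -0, 1.089, -0.019], TCP at [188.724, 595.809, 302.675] pointing down, gripper open.
Joint ranges: [-3, 3], [-0.9, 2.11], [0.09, 2.58], [-1.31, 4.45], [0.11, 2.69], [-2.54, 2.54]. Speed limits (rad/s): [2.39, 2.39, 3.01, 3.14, 3.14, 3.14].

### API

Orientations are given as a rotation vector (axis times angle).
In Python, from workcell import readout, vision, close_job gives the robot as it stands.
- The arm moves only by the tool servo_tool, never from a script. Its argument "plan" is a list that holds one entry, the list of rows, each a list of 7 numbers: the gripper command: -1 is fully open, 1 is shut, values between are in proportion, then the shift along the world's x, y, z in units of 40 mm (1.0 is 40 mm), then the turn, a rotation vector about the world's x, y, z in units of 5 degrees (1.0 is 5 degrees). A call has 1 to 5 rows; each row shifts and turns the commanded pose from where the row before left it; what a row does not reach is not made up. A row lasts 1/12 s, in which the tool goes at most 41.7 mm and 7.16 degrees, less where a joint would pass 70% of its speed; a pose out of reach is approached as far as the arm can. A call is refused whole if a number of a shift passes 1 or a number of a turn 1, either way. A call with a gripper value outside its range is refused whole. The fingers move at their own pace and stop on an object; the grip force is fixed at half the most. Time passes only in rows, so rows that do not move let the fingers close. It gives the time, the measured TCP pose, the force, the opening and the grip force at its end, in the units of the state.
- readout.get_obs(): the state, without advancing time (a new reading comes with each control period).
- vision.get_image(name): name is "scene" or "top" or "wrist"; returns the picture (400x640x3 uint8, red, green, blue); there is no depth.
- vision.camera_params(name): a dict with "fx", "fy", "cx", "cy" (pixels), "D" ([k1, k2, p1, p2, k3] as OpenCV has them; the pictures are not rectified), "rvec" (rotation vector, rad) and "tvec" (3), from world to camera coordinates, as OpenCV has them; the wrist camera has in their place "hand_eye" (4x4, takes a point from camera to tool coordinates, whose origin is the TCP and whose axes are the flange's). Camera axes: x right, y down, z forward; pixel columns grow to the right and rows downward; lengths in mm; the calibration is good to about 2 mm. A picture is of the moment at which its call begins: read the wrist's pose just before it. camera_params takes no time and is no camera call.
- close_job(): hands the job in; it is judged then, once.
The state is a dict: "t": time; "qpos": joint angles; "qvel": joint speeds; "joint_torque": joint torques, N m; "ee_pos": TCP position; "orientation": TCP orientation; "ft_force": force on the tool from outside, world axes, zero at the start; "moment": the same for the moment, N m; "width": finger opening in mm; "grasp_force": force on a finger pad.
Only numpy, scipy, OpenCV 4.12 (cv2) and the standard library are available. Lean on these libraries where they do the work, as an engineer would, in place of code of your own. Each camera call takes 0.05 s, during which the arm holds its last target. There are 200 camera calls.

## Working session

There is one attempt and no reset: what is moved stays moved. The work goes in short steps, Python scripts to look and compute and a tool call to move; the robot and the scene stay as the last step left them, time stands still between calls to the robot, and variables do not carry over. Pictures are saved under pics/ and viewed, at most 12 in all, crops included, and the job is handed in when it is done.

Besides the shell and the picture viewer there is one more tool, called after "Request:" in YAML: its name, and indented under it one key for each argument. servo_tool: Moves the arm, as the interface text tells. Its arguments: {"type":"object","properties":{"plan":{"type":"array"}},"required":["plan"]}

```bash
mkdir -p pics; ls; cat > h.py <<'E'
import numpy as np, cv2
from workcell import readout, vision
def cam(name, obs=None):
    p=vision.camera_params(name); K=np.array([[p['fx'],0,p['cx']],[0,p['fy'],p['cy']],[0,0,1.]]); D=np.array(p['D'],float)
    if 'rvec' in p and p.get('rvec') is not None:
        R=cv2.Rodrigues(np.array(p['rvec'],float))[0]; t=np.array(p['tvec'],float).ravel()
    else:
        o=obs or readout.get_obs(); T=np.eye(4); T[:3,:3]=cv2.Rodrigues(np.array(o['orientation'],float))[0]; T[:3,3]=o['ee_pos']
        W=np.linalg.inv(T@np.array(p['hand_eye'])); R,t=W[:3,:3],W[:3,3]
    return K,D,R,t
def ray(c,uv):
    K,D,R,t=c; n=cv2.undistortPoints(np.array(uv,float).reshape(-1,1,2),K,D).reshape(-1,2)
    d=np.c_[n,np.ones(len(n))]@R; return -R.T@t, d/np.linalg.norm(d,axis=1)[:,None]
def plane(c,uv,z):
    o,d=ray(c,uv); return o+d*((z-o[2])/d[:,2])[:,None]
def proj(c,P):
    K,D,R,t=c; return cv2.projectPoints(np.array(P,float).reshape(-1,3),cv2.Rodrigues(R)[0],t,K,D)[0].reshape(-1,2)
def tri(c1,a,c2,b):
    o1,d1=ray(c1,[a]);o2,d2=ray(c2,[b]);d1=d1[0];d2=d2[0]
    s=np.linalg.lstsq(np.c_[d1,-d2],o2-o1,rcond=None)[0]; p,q=o1+s[0]*d1,o2+s[1]*d2
    return (p+q)/2,np.linalg.norm(p-q)
E
python3 - <<'E'
from h import *
o=readout.get_obs(); print(o)
for n in ('scene','top','wrist'):
    im=vision.get_image(n); cv2.imwrite(f'pics/{n}0.png',im[...,::-1]); c=cam(n,o); print(n,c[0][0,0],(-c[2].T@c[3]).round(), c[2][2].round(2))
E
```

```text
pics
{'t': 0.0, 'qpos': array([ 1.24499740e+00,  4.23850261e-01,  1.63063545e+00, -2.92585690e-05,
        1.08862336e+00, -1.90091128e-02]), 'qvel': array([ 0.00190635,  0.0011329 , -0.00278495,  0.00133065,  0.00079409,
       -0.00103985]), 'joint_torque': array([-1.36031336e-03, -5.44624293e+01, -2.73667163e+01,  6.42867247e-02,
        2.27602810e-02, -1.68499296e-04]), 'ee_pos': array([188.60413041, 595.42982708, 301.91716352]), 'orientation': array([-4.79959597e-01, -3.10447477e+00,  2.35347589e-03]), 'ft_force': array([-0.64235152, -0.81450152,  0.74497463]), 'moment': array([-0.00571977, -0.03855691,  0.03692235]), 'grasp_force': 0.0, 'width': 87.66238912722304}
scene 490.004597463351 [ 996. -632. 1263.] [-0.32  0.43 -0.85]
top 509.8014862776171 [ 358.  -27. 1208.] [ 0.15  0.01 -0.99]
wrist 297.09971629857625 [124. 616. 386.] [ 0.24 -0.08 -0.97]
```

View pics/top0.png

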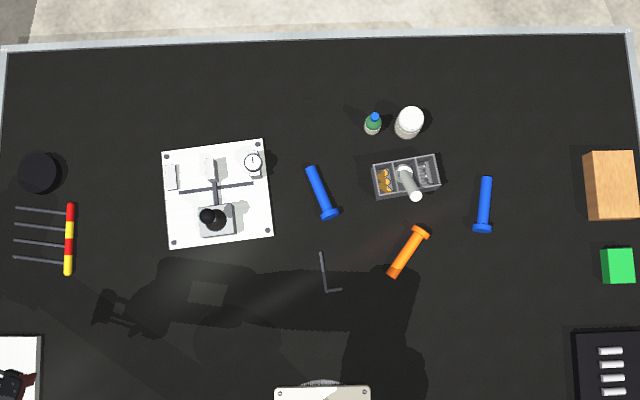

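View pics/scene0.png

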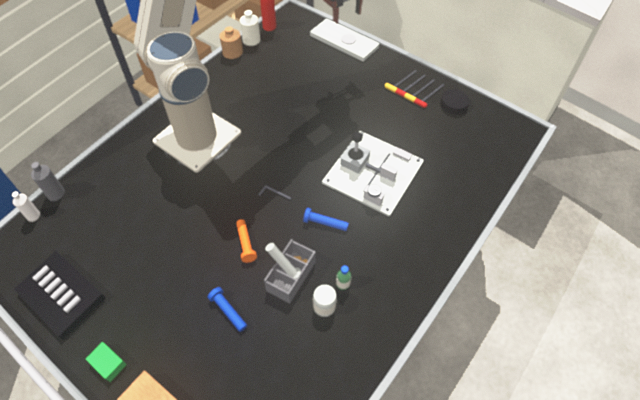

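The top view shows the plate at about (217,195), with the dial at (253,162) on its right (−y) side, the pusher at (209,168), the lip at (170,177) and the stick ball at about (212,214). The tray is at (407,175), with the post's shank end at (415,195). The bottle is at (373,123), the can at (409,122) and the hex key at (325,275). I'll zoom in on these next.

```bash
python3 - <<'E'
from h import *
t=cv2.imread('pics/top0.png'); s=cv2.imread('pics/scene0.png')
def crop(im,x,y,w,h,k): return cv2.resize(im[y:y+h,x:x+w],None,fx=k,fy=k,interpolation=cv2.INTER_CUBIC)
M=np.zeros((600,800,3),np.uint8)
M[:300,:400]=crop(t,150,130,133,100,3.0).shape and cv2.resize(t[135:255,140:300],(400,300),interpolation=cv2.INTER_CUBIC)
M[:300,400:]=cv2.resize(t[140:215,360:460],(400,300),interpolation=cv2.INTER_CUBIC)
M[300:,:400]=cv2.resize(s[125:218,310:434],(400,300),interpolation=cv2.INTER_CUBIC)
M[300:,400:]=cv2.resize(s[230:305,250:350],(400,300),interpolation=cv2.INTER_CUBIC)
cv2.imwrite('pics/m1.png',M)
E
```

```text
(no output)
```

View pics/m1.png

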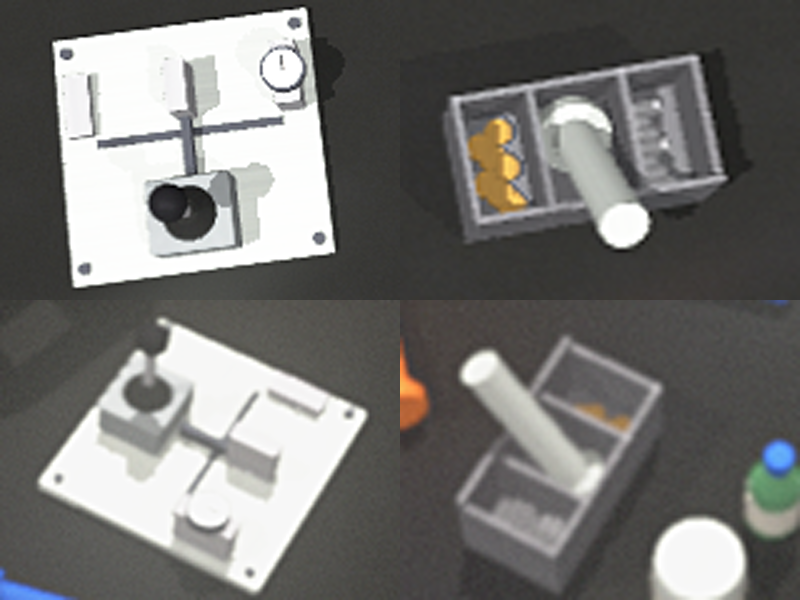

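The montage shows the plate corners in the top view at about (161,152), (261,138), (274,236) and (169,250). The post's shank end is at (416,196) in top and (270.5,247) in scene. The flange is in the far part of the middle pocket, and the dial centre is at about (253,162).

```bash
python3 - <<'E'
from h import *
ct,cs=cam('top'),cam('scene')
t=cv2.imread('pics/top0.png')
m=np.zeros(t.shape[:2],np.uint8); m[135:255,150:285]=(t[135:255,150:285].min(2)>120)*255
m=cv2.morphologyEx(m,cv2.MORPH_CLOSE,np.ones((25,25)))
cn=max(cv2.findContours(m,0,1)[0],key=cv2.contourArea)
W=plane(ct,cn.reshape(-1,2),12)
r=cv2.minAreaRect(W[:,:2].astype(np.float32)); print('plate',r)
S=lambda p:(p[0]/3.226+310,(p[1]-300)/3.226+125)
corn=np.array([(53,42),(303,8),(334,252),(73,287)])/2.5+[140,135]
print('manual',plane(ct,corn,12).round(1), plane(ct,corn,12).mean(0))
# scene corners z=12: lip-side far (+x,+y)=(367,412), right near dial (+x,-y)=(257,592), (-x,-y)=(40,485)
print('scene corners (+x+y),(+x-y),(-x-y)',plane(cs,[S((367,412)),S((257,592)),S((40,485))],12).round(1))
print('dial top',plane(ct,[(283/2.5+140,68/2.5+135)],65)); print('dial scene',plane(cs,[S((208,512))],65))
print('tri dial',tri(ct,(283/2.5+140,68/2.5+135),cs,S((208,512))))
print('ball',tri(ct,(167/2.5+140,203/2.5+135),cs,S((153,338))))
B=lambda p:((p[0]-400)/4+250,(p[1]-300)/4+230)
A=lambda p:((p[0]-400)/4+360,p[1]/4+140)
e,err=tri(ct,A((625,225)),cs,B((482,369))); print('end',e,err)
print('tray top corners +x+y,+x-y',plane(ct,[A((451,98)),A((696,57))],66).round(1),'near -y,+y', plane(ct,[A((724,179)),A((474,221))],72).round(1))
print('scene tray +x+y,-x+y? ',plane(cs,[B((660,385)),B((566,340)),B((462,498)),B((560,553))],66).round(1))
print('bottle',plane(ct,[(374,117)],100),'can',plane(ct,[(409,117)],85))
# axis dir from top-view shank edges: midline
ax=[A((577,130)),A((600,178))]; o,d=ray(ct,ax); print('flange z17-ish',plane(ct,[A((577,130))],25))
E
```

```text
plate ((558.8199462890625, 243.03692626953125), (240.8492889404297, 250.8645477294922), 6.095187187194824)
manual [[664.  378.   12. ]
 [690.  133.1  12. ]
 [452.5 105.5  12. ]
 [425.7 353.4  12. ]] [558.02167786 242.5228517   12.        ]
scene corners (+x+y),(+x-y),(-x-y) [[668.3 376.1  12. ]
 [696.2 125.5  12. ]
 [460.4  99.9  12. ]]
dial top [[618.85813366 144.81636476  65.        ]]
dial scene [[625.02102854 139.27360452  65.        ]]
tri dial (array([621.48223433, 146.55541868,  53.63596445]), np.float64(0.07543426416930213))
ball (array([489.60408716, 236.89602953, 124.65029613]), np.float64(0.40015135287928444))
end [ 522.47597549 -215.20700556  115.57944018] 2.853110437280242
tray top corners +x+y,+x-y [[ 605.1 -129.3   66. ]
 [ 625.2 -271.    66. ]] near -y,+y [[ 552.7 -281.3   72. ]
 [ 532.7 -138.8   72. ]]
scene tray +x+y,-x+y?  [[ 608.5 -130.9   66. ]
 [ 534.8 -142.8   66. ]
 [ 555.6 -279.1   66. ]
 [ 632.5 -269.9   66. ]]
bottle [[ 707.12454693 -133.70908229  100.        ]] can [[ 709.6104733  -215.12950139   85.        ]]
flange z17-ish [[ 592.61636253 -206.62164876   25.        ]]
```

```bash
cat >> h.py <<'E'
from scipy.spatial.transform import Rotation as Ro
def need(pos,z,y,n=1):
    o=readout.get_obs(); z=np.array(z,float);z/=np.linalg.norm(z); y=np.array(y,float); y-=z*(y@z); y/=np.linalg.norm(y)
    T=np.c_[np.cross(y,z),y,z]; R0=Ro.from_rotvec(o['orientation'])
    d=(np.array(pos)-o['ee_pos']); r=np.degrees((Ro.from_matrix(T)*R0.inv()).as_rotvec())
    print('t',round(o['t'],2),'pos',np.round(o['ee_pos'],1),'shift units',np.round(d/40,2),'turn units',np.round(r/5,2),'q',np.round(o['qpos'],2)); return d,r
E
python3 - <<'E'
from h import *
ct=cam('top'); A=lambda p:((p[0]-400)/4+360,p[1]/4+140)
print(plane(ct,[A((625,225))],124))
need([466,-221,203],(.568,.08,-.819),(-.139,.99,0))
E
```

```text
[[ 520.23181079 -214.78560723  124.        ]]
t 0.15 pos [188.6 595.5 302.1] shift units [  6.93 -20.41  -2.48] turn units [-0.57 -7.04  4.96] q [ 1.24  0.42  1.63  0.    1.09 -0.02]
```

Request:
servo_tool:
  plan:
    - [[-1, 0.65, -0.66, 0, 0, 0, 0], [-1, 0.65, -0.66, 0, 0, 0, 0], [-1, 0.65, -0.66, 0, 0, 0, 0], [-1, 0.65, -0.66, 0, 0, 0, 0], [-1, 0.65, -0.66, 0, 0, 0, 0]]

```text
t: 0.57
ee_pos: [319.5, 462.4, 302.5]
orientation: [-0.479, -3.105, 0.001]
ft_force: [-0.1, 0.8, 0.2]
width: 87.8
grasp_force: 0.0
```

Request:
servo_tool:
  plan:
    - [[-1, 0.65, -0.66, 0, 0, 0, 0], [-1, 0.65, -0.66, 0, 0, 0, 0], [-1, 0.65, -0.66, 0, 0, 0, 0], [-1, 0.65, -0.66, 0, 0, 0, 0], [-1, 0.65, -0.66, 0, 0, 0, 0]]

```text
t: 0.98
ee_pos: [449.6, 330.2, 302.6]
orientation: [-0.48, -3.105, 0.0]
ft_force: [0.7, 0.2, -0.6]
width: 87.9
grasp_force: 0.0
```

Request:
servo_tool:
  plan:
    - [[-1, 0.03, -0.92, 0, -0.04, -0.47, 0.33], [-1, 0.03, -0.92, 0, -0.04, -0.47, 0.33], [-1, 0.03, -0.92, 0, -0.04, -0.47, 0.33], [-1, 0.03, -0.92, 0, -0.04, -0.47, 0.33], [-1, 0.03, -0.92, 0, -0.04, -0.47, 0.33]]

```text
t: 1.4
ee_pos: [454.4, 146.2, 302.6]
orientation: [0.235, 2.925, 0.02]
ft_force: [0.8, 0.4, 0.9]
width: 88.0
grasp_force: 0.0
```

Request:
servo_tool:
  plan:
    - [[-1, 0.03, -0.92, 0, -0.04, -0.47, 0.33], [-1, 0.03, -0.92, 0, -0.04, -0.47, 0.33], [-1, 0.03, -0.92, 0, -0.04, -0.47, 0.33], [-1, 0.03, -0.92, 0, -0.04, -0.47, 0.33], [-1, 0.03, -0.92, 0, -0.04, -0.47, 0.33]]

```text
t: 1.82
ee_pos: [460.1, -31.1, 302.7]
orientation: [0.026, 2.738, 0.038]
ft_force: [0.8, 0.6, -0.2]
width: 87.8
grasp_force: 0.0
```

Request:
servo_tool:
  plan:
    - [[-1, 0.03, -0.92, 0, -0.04, -0.47, 0.33], [-1, 0.03, -0.92, 0, -0.04, -0.47, 0.33], [-1, 0.03, -0.92, 0, -0.04, -0.47, 0.33], [-1, 0.03, -0.92, 0, -0.04, -0.47, 0.33], [-1, 0.03, -0.92, 0, -0.04, -0.47, 0.33]]

```text
t: 2.23
ee_pos: [475.9, -161.6, 317.0]
orientation: [-0.093, 2.616, 0.033]
ft_force: [-0.9, -0.0, -0.4]
width: 87.7
grasp_force: 0.0
```

Request:
servo_tool:
  plan:
    - [[-1, 0, 0, -0.6, 0, 0, 0], [-1, 0, 0, -0.6, 0, 0, 0], [-1, 0, 0, -0.6, 0, 0, 0], [-1, 0, 0, 0, 0, 0, 0], [-1, 0, 0, 0, 0, 0, 0]]

```text
t: 2.65
ee_pos: [487.3, -146.3, 260.4]
orientation: [-0.089, 2.646, 0.002]
ft_force: [0.4, -0.7, 0.9]
width: 88.0
grasp_force: 0.0
```

```bash
python3 - <<'E'
from h import *
need([466,-221,203],(.568,.08,-.819),(-.139,.99,0))
o=readout.get_obs(); im=vision.get_image('wrist'); cv2.imwrite('pics/w1.png',im[...,::-1])
c=cam('wrist',o); np.savez('w1.npz',pos=o['ee_pos'],ori=o['orientation'])
for s in (130,87): print(s,proj(c,[[579+.99*(16-.574*s),-205+.139*(16-.574*s),17.6+.819*s]]))
E
```

```text
t 2.65 pos [ 487.3 -146.3  260.4] shift units [-0.53 -1.87 -1.43] turn units [ 0.3  -1.32  0.88] q [-0.41  0.22  2.15  0.58  0.38 -2.54]
130 [[225.0644412  163.07175945]]
87 [[242.55471853 162.57000389]]
```

View pics/w1.png

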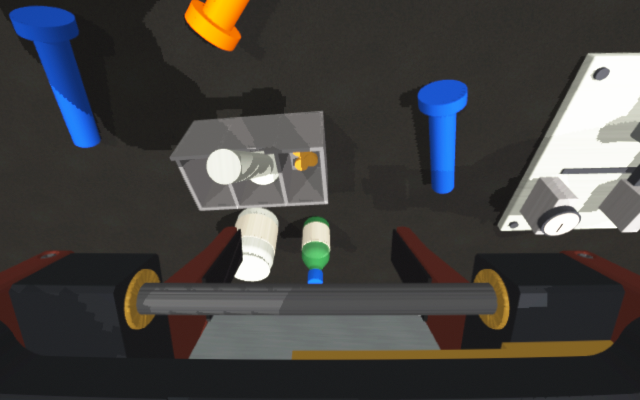

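In the wrist picture the post's end cap is at about (224,166), against a predicted (225,163), so the post estimate holds to within 2–3 mm. Joint 6 is at its limit, though, so I'll turn the tool half a turn about its own axis. That gives the same grasp, and I'll use a milder 20° tilt.

Request:
servo_tool:
  plan:
    - [[-1, 0, 0, 0, 0.54, 0.02, -0.99], [-1, 0, 0, 0, 0.54, 0.02, -0.99], [-1, 0, 0, 0, 0.54, 0.02, -0.99], [-1, 0, 0, 0, 0.54, 0.02, -0.99], [-1, 0, 0, 0, 0.54, 0.02, -0.99]]

```text
t: 3.12
ee_pos: [488.1, -147.1, 262.7]
orientation: [0.566, 2.593, 0.168]
ft_force: [0.7, 0.4, 1.1]
width: 87.7
grasp_force: 0.0
```

Request:
servo_tool:
  plan:
    - [[-1, 0, 0, 0, 0.54, 0.02, -0.99], [-1, 0, 0, 0, 0.54, 0.02, -0.99], [-1, 0, 0, 0, 0.54, 0.02, -0.99], [-1, 0, 0, 0, 0.54, 0.02, -0.99], [-1, 0, 0, 0, 0.54, 0.02, -0.99]]

```text
t: 3.53
ee_pos: [488.1, -147.1, 262.8]
orientation: [1.194, 2.405, 0.328]
ft_force: [-0.8, -0.2, -0.1]
width: 88.0
grasp_force: 0.0
```

Request:
servo_tool:
  plan:
    - [[-1, 0, 0, 0, 0.54, 0.02, -0.99], [-1, 0, 0, 0, 0.54, 0.02, -0.99], [-1, 0, 0, 0, 0.54, 0.02, -0.99], [-1, 0, 0, 0, 0.54, 0.02, -0.99], [-1, 0, 0, 0, 0.54, 0.02, -0.99]]

```text
t: 3.95
ee_pos: [488.1, -147.1, 262.8]
orientation: [1.776, 2.081, 0.476]
ft_force: [0.2, 0.2, 0.6]
width: 88.0
grasp_force: 0.0
```

Request:
servo_tool:
  plan:
    - [[-1, 0, 0, 0, 0.54, 0.02, -0.99], [-1, 0, 0, 0, 0.54, 0.02, -0.99], [-1, 0, 0, 0, 0.54, 0.02, -0.99], [-1, 0, 0, 0, 0.54, 0.02, -0.99], [-1, 0, 0, 0, 0.54, 0.02, -0.99]]

```text
t: 4.37
ee_pos: [488.1, -147.1, 262.8]
orientation: [2.287, 1.627, 0.604]
ft_force: [0.0, 0.8, -0.5]
width: 87.9
grasp_force: 0.0
```

```bash
python3 - <<'E'
from h import *
# grasp point s=105, tool tilt 20deg, 50 mm back
X=np.array([.99,.139,0]);Y=np.array([-.139,.99,0]);Z=np.array([0,0,1.]);C=np.array([579,-205,0.])
g=C+X*(16-.574*105)+Z*(17.6+.819*105); zt=X*np.sin(np.radians(20))-Z*np.cos(np.radians(20))
print('grasp tcp',g-61*zt); need(g-(61+60)*zt,zt,-Y)
E
```

```text
grasp tcp [ 514.51810354 -214.0535188   160.91624987]
t 4.37 pos [ 488.1 -147.1  262.8] shift units [ 0.15 -1.75 -1.14] turn units [  5.44   2.03 -11.39] q [-0.41  0.21  2.14  0.6   0.39 -0.59]
```

Request:
servo_tool:
  plan:
    - [[-1, 0.01, -0.117, -0.05, 0.363, 0.135, -0.76], [-1, 0.01, -0.117, -0.05, 0.363, 0.135, -0.76], [-1, 0.01, -0.117, -0.05, 0.363, 0.135, -0.76], [-1, 0.01, -0.117, -0.05, 0.363, 0.135, -0.76], [-1, 0.01, -0.117, -0.05, 0.363, 0.135, -0.76]]

```text
t: 4.78
ee_pos: [490.1, -170.8, 252.7]
orientation: [2.633, 1.22, 0.606]
ft_force: [0.8, -0.5, 0.0]
width: 87.4
grasp_force: 0.0
```

Request:
servo_tool:
  plan:
    - [[-1, 0.01, -0.117, -0.05, 0.363, 0.135, -0.76], [-1, 0.01, -0.117, -0.05, 0.363, 0.135, -0.76], [-1, 0.01, -0.117, -0.05, 0.363, 0.135, -0.76], [-1, 0.01, -0.117, -0.05, 0.363, 0.135, -0.76], [-1, 0.01, -0.117, -0.05, 0.363, 0.135, -0.76]]

```text
t: 5.2
ee_pos: [492.1, -194.2, 242.7]
orientation: [2.913, 0.747, 0.589]
ft_force: [0.2, -0.8, 0.6]
width: 87.7
grasp_force: 0.0
```

Request:
servo_tool:
  plan:
    - [[-1, 0.01, -0.117, -0.05, 0.363, 0.135, -0.76], [-1, 0.01, -0.117, -0.05, 0.363, 0.135, -0.76], [-1, 0.01, -0.117, -0.05, 0.363, 0.135, -0.76], [-1, 0.01, -0.117, -0.05, 0.363, 0.135, -0.76], [-1, 0.01, -0.117, -0.05, 0.363, 0.135, -0.76]]

```text
t: 5.62
ee_pos: [494.1, -217.7, 232.7]
orientation: [-3.061, -0.214, -0.543]
ft_force: [-0.3, -0.4, 0.4]
width: 87.5
grasp_force: 0.0
```

```bash
python3 - <<'E'
from h import *
X=np.array([.99,.139,0]);Y=np.array([-.139,.99,0]);Z=np.array([0,0,1.]);C=np.array([579,-205,0.])
g=C+X*(16-.574*105)+Z*(17.6+.819*105); zt=X*np.sin(np.radians(20))-Z*np.cos(np.radians(20))
need(g-(61+60)*zt,zt,-Y); need(g-61*zt,zt,-Y)
o=readout.get_obs(); im=vision.get_image('wrist'); cv2.imwrite('pics/w2.png',im[...,::-1]); c=cam('wrist',o)
for s in (130,100,70): print(s,proj(c,[C+X*(16-.574*s)+Z*(17.6+.819*s)]))
E
```

```text
t 5.62 pos [ 494.1 -217.7  232.7] shift units [ 0.    0.02 -0.39] turn units [-0.02  0.02 -0.  ] q [-0.53  0.33  2.02  0.42  0.55  0.57]
t 5.62 pos [ 494.1 -217.7  232.7] shift units [ 0.51  0.09 -1.79] turn units [-0.02  0.02 -0.  ] q [-0.53  0.33  2.02  0.42  0.55  0.57]
130 [[315.9671462  243.87851556]]
100 [[316.09965719 220.57228489]]
70 [[316.20578454 201.91375408]]
```

View pics/w2.png

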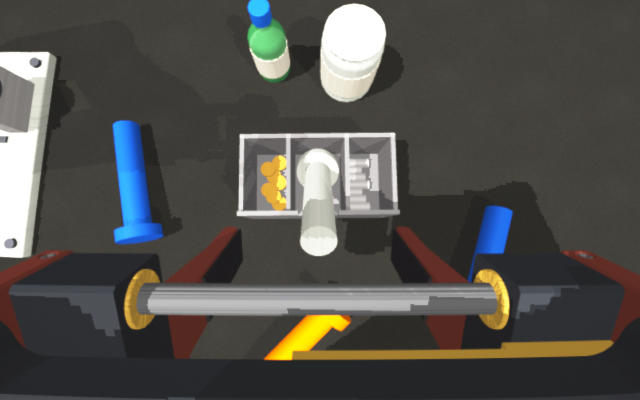

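The shank end is at (318,241), within 3 px of the prediction, and it sits centred between the fingers. Next I'll descend and grip.

Request:
servo_tool:
  plan:
    - [[-1, 0.1, 0.02, -0.36, 0, 0, 0], [-1, 0.1, 0.02, -0.36, 0, 0, 0], [-1, 0.1, 0.02, -0.36, 0, 0, 0], [-1, 0.1, 0.02, -0.36, 0, 0, 0], [-1, 0.1, 0.02, -0.35, 0, 0, 0]]

```text
t: 6.08
ee_pos: [514.4, -213.3, 160.2]
orientation: [-3.061, -0.222, -0.543]
ft_force: [0.3, 0.1, -0.4]
width: 87.6
grasp_force: 0.0
```

Request:
servo_tool:
  plan:
    - [[-0.3, 0, 0, 0, 0, 0, 0], [-0.3, 0, 0, 0, 0, 0, 0], [0, 0, 0, 0, 0, 0, 0], [0.3, 0, 0, 0, 0, 0, 0], [1, 0, 0, 0, 0, 0, 0]]

```text
t: 6.5
ee_pos: [513.9, -213.2, 160.6]
orientation: [-3.061, -0.22, -0.542]
ft_force: [-0.9, -0.2, 0.8]
width: 58.0
grasp_force: 0.0
```

Request:
servo_tool:
  plan:
    - [[1, 0, 0, 0, 0, 0, 0], [1, 0, 0, 0, 0, 0, 0], [1, 0, 0, 0, 0, 0, 0], [1, 0, 0, 0, 0, 0, 0], [1, 0, 0, 0, 0, 0, 0]]

```text
t: 6.92
ee_pos: [513.7, -213.0, 159.6]
orientation: [-3.061, -0.219, -0.54]
ft_force: [-0.2, 1.5, -0.8]
width: 25.9
grasp_force: 30.0
```

Request:
servo_tool:
  plan:
    - [[1, 0, 0, 0.1, 0, 0, 0], [1, 0, 0, 0.15, 0, 0, 0], [1, 0, 0, 0.2, 0, 0, 0], [1, 0, 0, 0.2, 0, 0, 0], [1, 0, 0, 0.2, 0, 0, 0]]

```text
t: 7.33
ee_pos: [513.6, -212.8, 194.4]
orientation: [-3.06, -0.219, -0.54]
ft_force: [0.1, 0.5, -3.7]
width: 25.5
grasp_force: 30.0
```

Request:
servo_tool:
  plan:
    - [[1, 0, 0, 0.3, 0, 0, 0], [1, 0, 0, 0.4, 0, 0, 0], [1, 0, 0, 0.5, 0, 0, 0], [1, 0, 0, 0.5, 0, 0, 0], [1, 0, 0, 0.5, 0, 0, 0]]

```text
t: 7.75
ee_pos: [513.2, -212.7, 283.0]
orientation: [-3.061, -0.219, -0.539]
ft_force: [-0.3, -0.1, -3.1]
width: 25.6
grasp_force: 30.0
```

Request:
servo_tool:
  plan:
    - [[1, 0, 0, 0.4, 0, 0, 0], [1, 0, 0, 0.2, 0, 0, 0], [1, 0, 0, 0.1, 0, 0, 0], [1, 0, 0, 0, 0, 0, 0], [1, 0, 0, 0, 0, 0, 0]]

```text
t: 8.17
ee_pos: [513.2, -212.7, 308.9]
orientation: [-3.06, -0.219, -0.538]
ft_force: [0.3, 0.2, -3.0]
width: 25.5
grasp_force: 30.0
```

```bash
python3 - <<'E'
from h import *
o=readout.get_obs();print(o['qpos'].round(2))
im=vision.get_image('wrist'); t=vision.get_image('top');s=vision.get_image('scene')
cv2.imwrite('pics/w3.png',im[...,::-1]);cv2.imwrite('pics/t3.png',t[...,::-1]);cv2.imwrite('pics/s3.png',s[...,::-1])
M=np.zeros((600,800,3),np.uint8); M[:400,:640]=im[...,::-1]
M[400:,:400]=cv2.resize(s[200:300,200:400,::-1],(400,200)); M[400:,400:]=cv2.resize(t[130:230,300:500,::-1],(400,200))
cv2.imwrite('pics/m3.png',M)
E
```

```text
[-0.5   0.23  1.93  0.32  0.72  0.72]
```

View pics/m3.png

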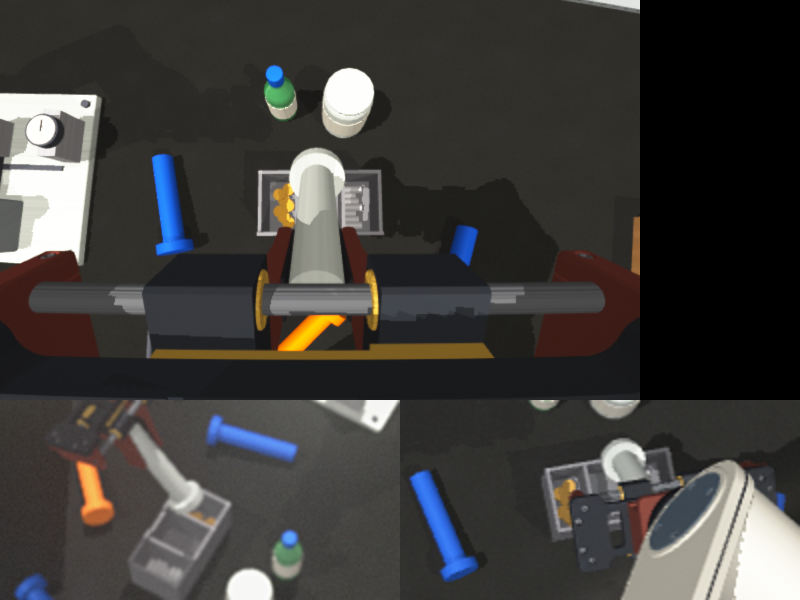

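The post is held and free of the tray, still leaning, with its flange face at about (317,176) in the wrist view. I'll work out its angle in the hand and the upright pose over the plate.

```bash
python3 - <<'E'
from h import *
o=readout.get_obs(); c=cam('wrist',o); R=Ro.from_rotvec(o['orientation']).as_matrix(); p=np.array(o['ee_pos'])
for uv in ((316.5,173),(316.5,176),(316.5,179)):
    O,d=ray(c,[uv]); d=R.T@d[0]; O=R.T@(O-p)-[0,0,61]
    for L in (90,93,96):
        b=O[[0,2]]@d[[0,2]];a=d[[0,2]]@d[[0,2]];q=O[[0,2]]@O[[0,2]]-L*L
        D=b*b-a*q
        if D<0: print(uv,L,'none');continue
        for k in ((-b+D**.5)/a,): P=O+k*d; print(uv,L,P.round(1),'angle from tool z',np.degrees(np.arctan2(P[0],P[2])).round(1))
ct=cam('top');cs=cam('scene')
g=p+R@[0,0,61]; print('grasp',g,'zt',R[:,2],'yt',R[:,1])
for al in (10,15,20):
    f=g+93*R@[np.sin(np.radians(al)),0,np.cos(np.radians(al))]; print(al,f.round(1),'top px',proj(ct,[f]).round(1),'scene px',proj(cs,[f]).round(1))
E
```

```text
(316.5, 173) 90 [33.2 -0.3 83.7] angle from tool z 21.6
(316.5, 173) 93 [32.6 -0.3 87.1] angle from tool z 20.5
(316.5, 173) 96 [32.1 -0.3 90.5] angle from tool z 19.5
(316.5, 176) 90 [30.7 -0.3 84.6] angle from tool z 19.9
(316.5, 176) 93 [30.1 -0.3 88. ] angle from tool z 18.9
(316.5, 176) 96 [29.5 -0.3 91.3] angle from tool z 17.9
(316.5, 179) 90 [28.2 -0.3 85.5] angle from tool z 18.2
(316.5, 179) 93 [27.6 -0.3 88.8] angle from tool z 17.2
(316.5, 179) 96 [27.  -0.3 92.1] angle from tool z 16.3
grasp [ 533.7533132  -209.57046126  250.9749108 ] zt [ 0.33678153  0.0508538  -0.94020854] yt [ 0.14263738 -0.989772   -0.00244204]
10 [ 579.6 -202.8  170.4] top px [[412.6 164.8]] scene px [[288.6 245.7]]
15 [ 586.4 -201.8  174.7] top px [[412.3 161.1]] scene px [[290.9 246.1]]
20 [ 592.8 -200.9  179.6] top px [[412.  157.6]] scene px [[293.  246.2]]
```

```bash
cat > place.py <<'E'
from h import *
a=np.radians(16); X=np.array([.99,.139,0]); zt=-np.sin(a)*X-np.array([0,0,np.cos(a)])
def tcp(gx,gy,gz): return np.array([gx,gy,gz])-61*zt
E
python3 - <<'E'
from place import *
print(tcp(614,198.6,197)); need(tcp(614,198.6,197),zt,(.139,-.99,0))
E
```

```text
[630.64573992 200.93712914 255.63696345]
t 8.32 pos [ 513.2 -212.7  308.3] shift units [ 2.94 10.34 -1.32] turn units [-1.04  7.11 -0.03] q [-0.5   0.24  1.93  0.32  0.72  0.72]
```

Request:
servo_tool:
  plan:
    - [[1, 0.1, 0.3, 0, -0.07, 0.474, 0], [1, 0.2, 0.6, 0, -0.07, 0.474, 0], [1, 0.2, 0.75, 0, -0.07, 0.474, 0], [1, 0.2, 0.75, 0, -0.07, 0.474, 0], [1, 0.2, 0.75, 0, -0.07, 0.474, 0]]

```text
t: 8.73
ee_pos: [549.6, -85.8, 308.7]
orientation: [-3.116, -0.221, -0.214]
ft_force: [0.1, -0.1, -3.6]
width: 25.5
grasp_force: 30.0
```

Request:
servo_tool:
  plan:
    - [[1, 0.2, 0.8, 0, -0.07, 0.474, 0], [1, 0.2, 0.8, 0, -0.07, 0.474, 0], [1, 0.2, 0.8, 0, -0.07, 0.474, 0], [1, 0.2, 0.8, 0, -0.07, 0.474, 0], [1, 0.2, 0.8, 0, -0.07, 0.474, 0]]

```text
t: 9.15
ee_pos: [589.7, 74.9, 308.6]
orientation: [3.126, 0.224, -0.112]
ft_force: [0.3, -0.3, -2.9]
width: 25.2
grasp_force: 30.0
```

Request:
servo_tool:
  plan:
    - [[1, 0.3, 0.8, -0.2, -0.07, 0.474, 0], [1, 0.3, 0.8, -0.2, -0.07, 0.474, 0], [1, 0.2, 0.7, -0.3, -0.07, 0.474, 0], [1, 0.1, 0.5, -0.3, -0.07, 0.474, 0], [1, 0.09, 0.39, -0.3, -0.07, 0.474, 0]]

```text
t: 9.57
ee_pos: [629.5, 203.1, 255.7]
orientation: [3.082, 0.223, -0.435]
ft_force: [-0.6, 0.2, -4.1]
width: 25.6
grasp_force: 30.0
```

Request:
servo_tool:
  plan:
    - [[1, 0, 0, 0, 0, 0, 0], [1, 0, 0, 0, 0, 0, 0]]

```text
t: 9.73
ee_pos: [629.0, 201.2, 255.1]
orientation: [3.081, 0.223, -0.435]
ft_force: [0.9, 0.1, -3.2]
width: 25.9
grasp_force: 30.0
```

```bash
python3 - <<'E'
from place import *
need(tcp(614,198.6,197),zt,(.139,-.99,0))
o=readout.get_obs();im=vision.get_image('wrist'); t=vision.get_image('top');s=vision.get_image('scene')
for n,i in zip('wts',(im,t,s)): cv2.imwrite(f'pics/{n}4.png',i[...,::-1])
M=np.zeros((600,800,3),np.uint8); M[:300,:400]=cv2.resize(im[:300,120:520,::-1],(400,300))
M[:300,400:]=cv2.resize(t[120:240,150:310,::-1],(400,300),interpolation=2)
M[300:,:400]=cv2.resize(s[75:195,290:450,::-1],(400,300),interpolation=2)
cv2.imwrite('pics/m4.png',M)
c=cam('wrist',o);g=np.array(o['ee_pos'])+61*Ro.from_rotvec(o['orientation']).as_matrix()[:,2]; print('grasp',g)
f=g-[0,0,93]; b=g-[0,0,105]; e=g+[0,0,25]
for n in ('wrist','top','scene'): print(n,proj(cam(n,o),[e,f,b]).round(1).tolist())
st=lambda x,y,z:[559+.9943*x-.1063*y,243+.1063*x+.9943*y,z]
P=[st(50,0,58),st(50,-102,65),st(50,-50,12)]
print('pusher top,gauge top, target',[proj(cam(n,o),P).round(1).tolist() for n in ('wrist','scene')])
E
```

```text
t 9.73 pos [629.  201.2 255.1] shift units [ 0.04 -0.01  0.01] turn units [ 0.02 -0.01 -0.06] q [0.28 0.62 1.43 0.04 1.37 1.69]
grasp [612.27721729 198.71724476 196.50193495]
wrist [[316.8, 294.2], [316.6, 179.6], [316.6, 173.2]]
top [[214.6, 149.1], [226.5, 162.0], [227.6, 163.2]]
scene [[388.1, 142.4], [383.3, 168.3], [382.8, 170.7]]
pusher top,gauge top, target [[[263.1, 154.3], [373.9, 161.1], [316.9, 139.9]], [[389.3, 166.6], [374.4, 188.2], [380.4, 186.4]]]
```

View pics/m4.png

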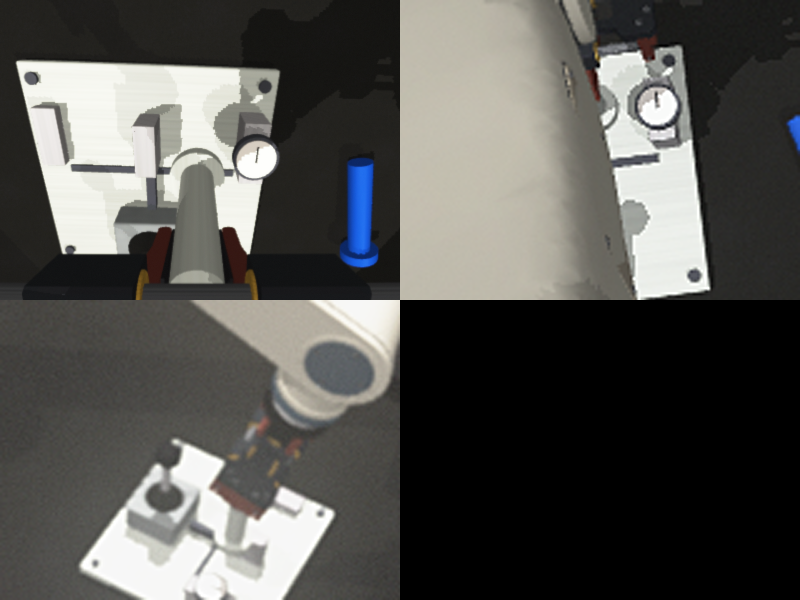

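The post hangs nearly upright over the gap, with its flange at about (317,172) between the pusher at (267,150) and the dial at (375,157) in wrist coordinates, and all are within a few pixels of prediction. I'll lower it, with a small tilt correction.

Request:
servo_tool:
  plan:
    - [[1, 0.08, 0, -0.2, -0.04, 0.3, 0], [1, 0, 0, -0.4, 0, 0, 0], [1, 0, 0, -0.5, 0, 0, 0], [1, 0, 0, -0.4, 0, 0, 0], [1, 0, 0, -0.25, 0, 0, 0]]

```text
t: 10.3
ee_pos: [632.1, 199.6, 186.0]
orientation: [3.075, 0.218, -0.474]
ft_force: [-0.2, 0.1, -2.5]
width: 25.5
grasp_force: 30.0
```

Request:
servo_tool:
  plan:
    - [[1, 0, 0, -0.05, 0, 0, 0], [1, 0, 0, -0.04, 0, 0, 0], [1, 0, 0, -0.03, 0, 0, 0], [1, 0, 0, 0, 0, 0, 0]]

```text
t: 10.63
ee_pos: [633.0, 200.7, 183.6]
orientation: [3.076, 0.22, -0.469]
ft_force: [-0.2, -0.4, -3.5]
width: 25.5
grasp_force: 30.0
```

Request:
servo_tool:
  plan:
    - [[1, 0, 0, -0.04, 0, 0, 0], [1, 0, 0, -0.04, 0, 0, 0], [1, 0, 0, -0.03, 0, 0, 0], [1, 0, 0, 0, 0, 0, 0]]

```text
t: 10.97
ee_pos: [632.4, 200.7, 178.3]
orientation: [3.075, 0.22, -0.472]
ft_force: [0.8, 0.7, -3.9]
width: 25.6
grasp_force: 30.0
```

Request:
servo_tool:
  plan:
    - [[1, 0, 0, -0.03, 0, 0, 0], [1, 0, 0, -0.02, 0, 0, 0], [1, 0, 0, 0, 0, 0, 0]]

```text
t: 11.22
ee_pos: [632.6, 200.7, 176.6]
orientation: [3.075, 0.22, -0.471]
ft_force: [-1.0, 0.2, -1.5]
width: 25.8
grasp_force: 30.0
```

Request:
servo_tool:
  plan:
    - [[1, 0, 0, -0.02, 0, 0, 0], [1, 0, 0, 0, 0, 0, 0]]

```text
t: 11.38
ee_pos: [632.7, 200.7, 176.5]
orientation: [3.076, 0.22, -0.471]
ft_force: [-1.7, 0.0, 5.3]
width: 25.6
grasp_force: 30.0
```

Request:
servo_tool:
  plan:
    - [[1, 0, 0, -0.02, 0, 0, 0], [1, 0, 0, 0, 0, 0, 0]]

```text
t: 11.55
ee_pos: [632.7, 200.8, 176.5]
orientation: [3.076, 0.22, -0.471]
ft_force: [-2.9, -1.2, 9.7]
width: 25.7
grasp_force: 30.0
```

Request:
servo_tool:
  plan:
    - [[0.38, 0, 0, 0, 0, 0, 0], [0.3, 0, 0, 0, 0, 0, 0], [0.1, 0, 0, 0, 0, 0, 0], [-0.3, 0, 0, 0, 0, 0, 0], [-0.6, 0, 0, 0, 0, 0, 0]]

```text
t: 11.97
ee_pos: [632.4, 200.7, 174.5]
orientation: [3.075, 0.22, -0.472]
ft_force: [-0.4, -0.2, -0.6]
width: 47.6
grasp_force: 0.0
```

Request:
servo_tool:
  plan:
    - [[-1, 0, 0, 0, 0, 0, 0], [-1, 0, 0, 0, 0, 0, 0], [-1, 0.08, 0.01, 0.3, 0, 0, 0], [-1, 0.08, 0.01, 0.3, 0, 0, 0], [-1, 0.08, 0.01, 0.3, 0, 0, 0]]

```text
t: 12.38
ee_pos: [642.7, 202.0, 212.3]
orientation: [3.076, 0.22, -0.47]
ft_force: [0.5, 1.0, -0.0]
width: 80.5
grasp_force: 0.0
```

Request:
servo_tool:
  plan:
    - [[-1, 0.16, 0.02, 0.6, 0, 0, 0], [-1, 0.16, 0.02, 0.6, 0, 0, 0], [-1, 0.16, 0.02, 0.6, 0, 0, 0], [-1, 0, 0, 0, 0, 0, 0], [-1, 0, 0, 0, 0, 0, 0]]

```text
t: 12.8
ee_pos: [662.5, 204.5, 285.7]
orientation: [3.078, 0.22, -0.464]
ft_force: [-0.6, 0.2, -1.3]
width: 87.9
grasp_force: 0.0
```

```bash
python3 - <<'E'
from place import *
o=readout.get_obs();print(o['ee_pos'],o['qpos'].round(2));im=vision.get_image('wrist');s=vision.get_image('scene')
for n,i in zip('ws',(im,s)): cv2.imwrite(f'pics/{n}5.png',i[...,::-1])
M=np.zeros((600,800,3),np.uint8); M[:400,:640]=im[...,::-1]
M[400:,:267]=cv2.resize(s[95:215,290:450,::-1],(267,200),interpolation=2)
cv2.imwrite('pics/m5.png',M)
c=cam('wrist',o)
st=lambda x,y,z:[559+.9943*x-.1063*y,243+.1063*x+.9943*y,z]
P=[st(50,-50,142),st(50,-50,24),st(50,0,58),st(50,-102,65),st(-70,0,130),[614,198.6,142]]
print(proj(c,P).round(1).tolist())
E
```

```text
[662.54285313 204.51230175 285.67999029] [0.27 0.65 1.31 0.04 1.48 1.69]
[[315.5, 215.1], [315.9, 158.1], [269.0, 169.3], [365.1, 175.4], [265.3, 299.5], [315.5, 215.1]]
```

View pics/m5.png

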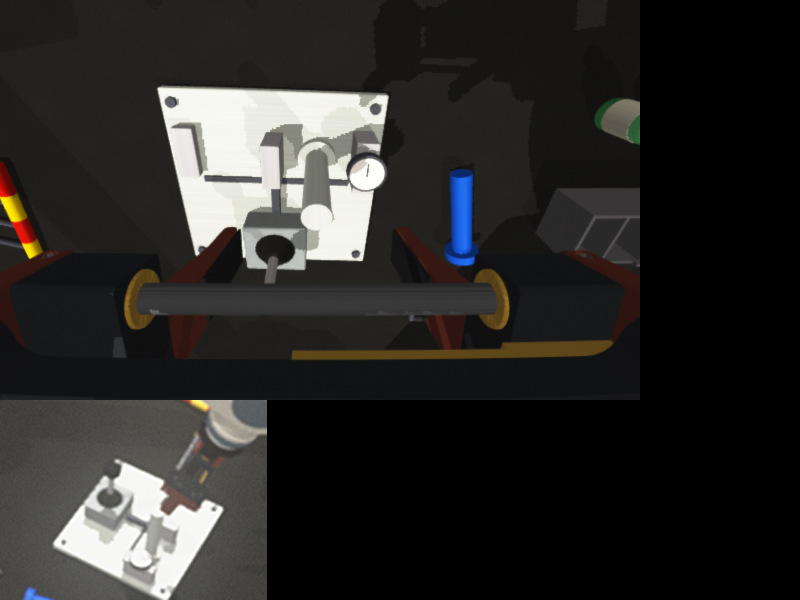

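The post stands upright and released: its end is at (316.5,216), against a predicted (315.5,215), in the middle of the gap. Next I'll bring the closed fingers to the +y side of the ball.

Request:
servo_tool:
  plan:
    - [[1, -0.6, 0.32, 0, 0, 0, 0], [1, -0.9, 0.46, 0, 0, 0, 0], [1, -0.9, 0.46, 0, 0, 0, 0], [1, -0.9, 0.46, 0, 0, 0, 0], [1, -0.7, 0.39, 0, 0, 0, 0]]

```text
t: 13.32
ee_pos: [497.8, 288.1, 281.3]
orientation: [3.073, 0.22, -0.477]
ft_force: [0.0, 0.8, 0.6]
width: 57.7
grasp_force: 0.0
```

Request:
servo_tool:
  plan:
    - [[1, 0, 0, 0, 0, 0, 0], [1, 0, 0, 0, 0, 0, 0], [1, 0, 0, 0, 0, 0, 0], [1, 0, 0, -0.3, 0, 0, 0], [1, 0, 0, -0.4, 0, 0, 0]]

```text
t: 13.73
ee_pos: [503.0, 287.5, 254.6]
orientation: [3.077, 0.218, -0.467]
ft_force: [0.3, -1.0, -0.1]
width: 24.7
grasp_force: 0.0
```

```bash
python3 - <<'E'
from h import *
o=readout.get_obs();R=Ro.from_rotvec(o['orientation']).as_matrix();zt=R[:,2]
print('zt',zt.round(3),'yt',R[:,1].round(3)); need(np.array([484,285.3,127])-61*zt,zt,R[:,1])
c=cam('wrist',o); im=vision.get_image('wrist');s=vision.get_image('scene')
M=np.zeros((600,800,3),np.uint8); M[:400,:640]=im[...,::-1]; M[400:,:267]=cv2.resize(s[95:215,290:450,::-1],(267,200),interpolation=2)
cv2.imwrite('pics/m6.png',M)
print(proj(c,[[489.4,235.6,130],[614,198.6,142]]).round(1))
E
```

```text
zt [-0.294 -0.042 -0.955] yt [ 0.141 -0.99   0.   ]
t 13.73 pos [503.  287.5 254.6] shift units [-0.03  0.01 -1.73] turn units [0. 0. 0.] q [0.46 0.52 1.63 0.1  1.29 1.85]
[[385.  197.5]
 [526.9   5.1]]
```

View pics/m6.png

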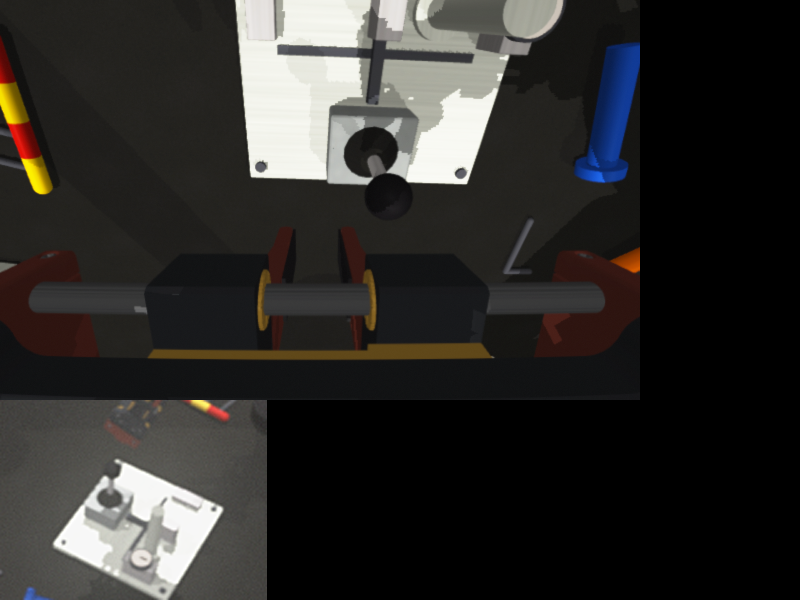

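The ball is at (388,197), against a predicted (385,197.5), and the post still stands. I'll descend beside the ball.

Request:
servo_tool:
  plan:
    - [[1, 0, 0, -0.4, 0, 0, 0], [1, 0, 0, -0.5, 0, 0, 0], [1, 0, 0, -0.5, 0, 0, 0], [1, 0, 0, -0.33, 0, 0, 0], [1, 0, 0, 0, 0, 0, 0]]

```text
t: 14.25
ee_pos: [500.5, 286.8, 182.7]
orientation: [3.073, 0.218, -0.478]
ft_force: [-0.3, 0.0, -0.0]
width: 0.4
grasp_force: 0.0
```

Request:
servo_tool:
  plan:
    - [[1, 0.03, -0.25, 0, 0, 0, 0], [1, 0.02, -0.15, 0, 0, 0, 0], [1, 0.01, -0.08, 0, 0, 0, 0], [1, 0.01, -0.08, 0, 0, 0, 0], [1, 0, 0, 0, 0, 0, 0]]

```text
t: 14.67
ee_pos: [504.6, 264.8, 186.4]
orientation: [3.076, 0.219, -0.469]
ft_force: [0.4, -0.1, -0.0]
width: 0.6
grasp_force: 0.0
```

Request:
servo_tool:
  plan:
    - [[1, 0.005, -0.05, 0, 0, 0, 0], [1, 0.005, -0.05, 0, 0, 0, 0], [1, 0.005, -0.05, 0, 0, 0, 0], [1, 0.005, -0.05, 0, 0, 0, 0], [1, 0.005, -0.05, 0, 0, 0, 0]]

```text
t: 15.08
ee_pos: [505.1, 255.5, 185.6]
orientation: [3.076, 0.22, -0.471]
ft_force: [0.0, 1.7, 1.1]
width: 0.6
grasp_force: 0.6
```

Request:
servo_tool:
  plan:
    - [[1, 0.005, -0.05, 0, 0, 0, 0], [1, 0.005, -0.05, 0, 0, 0, 0], [1, 0.005, -0.05, 0, 0, 0, 0], [1, 0.005, -0.05, 0, 0, 0, 0], [1, 0.005, -0.05, 0, 0, 0, 0]]

```text
t: 15.5
ee_pos: [506.2, 245.6, 185.6]
orientation: [3.076, 0.22, -0.471]
ft_force: [0.3, 4.8, 1.5]
width: 0.5
grasp_force: 2.1
```

Request:
servo_tool:
  plan:
    - [[1, 0.004, -0.04, 0, 0, 0, 0], [1, 0.004, -0.04, 0, 0, 0, 0], [1, 0.004, -0.04, 0, 0, 0, 0], [1, 0.004, -0.04, 0, 0, 0, 0], [1, 0.004, -0.04, 0, 0, 0, 0]]

```text
t: 15.92
ee_pos: [507.0, 237.5, 185.3]
orientation: [3.076, 0.22, -0.471]
ft_force: [0.6, 5.4, -1.4]
width: 0.4
grasp_force: 2.7
```

Request:
servo_tool:
  plan:
    - [[1, 0.003, -0.03, 0, 0, 0, 0], [1, 0.003, -0.03, 0, 0, 0, 0], [1, 0.003, -0.03, 0, 0, 0, 0]]

```text
t: 16.17
ee_pos: [507.3, 234.1, 185.0]
orientation: [3.076, 0.22, -0.471]
ft_force: [0.6, 5.9, -3.7]
width: 0.3
grasp_force: 3.1
```

Approaching the dial block, so I'll use smaller steps.

Request:
servo_tool:
  plan:
    - [[1, 0.002, -0.025, 0, 0, 0, 0], [1, 0.002, -0.025, 0, 0, 0, 0]]

```text
t: 16.33
ee_pos: [507.3, 232.1, 184.9]
orientation: [3.076, 0.22, -0.472]
ft_force: [0.4, 7.1, -5.1]
width: 0.6
grasp_force: 3.4
```

Request:
servo_tool:
  plan:
    - [[1, 0.002, -0.02, 0, 0, 0, 0], [1, 0.002, -0.02, 0, 0, 0, 0]]

```text
t: 16.5
ee_pos: [507.4, 230.9, 184.9]
orientation: [3.077, 0.219, -0.472]
ft_force: [-0.4, 11.5, -5.2]
width: 0.4
grasp_force: 5.7
```

Request:
servo_tool:
  plan:
    - [[1, 0.001, -0.01, 0, 0, 0, 0], [1, 0, 0, 0, 0, 0, 0]]

```text
t: 16.67
ee_pos: [507.4, 230.9, 184.9]
orientation: [3.078, 0.219, -0.472]
ft_force: [-0.6, 9.8, -5.8]
width: 0.2
grasp_force: 5.3
```

Request:
servo_tool:
  plan:
    - [[1, 0.002, -0.02, 0, 0, 0, 0], [1, 0, 0, 0, 0, 0, 0]]

```text
t: 16.83
ee_pos: [507.4, 230.7, 184.9]
orientation: [3.079, 0.219, -0.472]
ft_force: [-1.4, 13.1, -6.6]
width: 0.5
grasp_force: 6.8
```

Request:
servo_tool:
  plan:
    - [[1, 0, 0, 0, 0, 0, 0], [1, 0, 0, 0, 0, 0, 0]]

```text
t: 17.0
ee_pos: [507.4, 230.7, 184.9]
orientation: [3.079, 0.219, -0.472]
ft_force: [-0.5, 13.0, -5.5]
width: 0.4
grasp_force: 6.7
```

```bash
python3 - <<'E'
from h import *
o=readout.get_obs();print(o['ft_force'].round(1))
im=vision.get_image('wrist');s=vision.get_image('scene');t=vision.get_image('top')
M=np.zeros((600,800,3),np.uint8); M[:400,:640]=im[...,::-1]; M[400:,:267]=cv2.resize(s[95:215,290:450,::-1],(267,200),interpolation=2);M[400:,267:534]=cv2.resize(t[120:240,150:310,::-1],(267,200),interpolation=2)
cv2.imwrite('pics/m7.png',M)
E
```

```text
[-0.5 13.  -5.5]
```

View pics/m7.png

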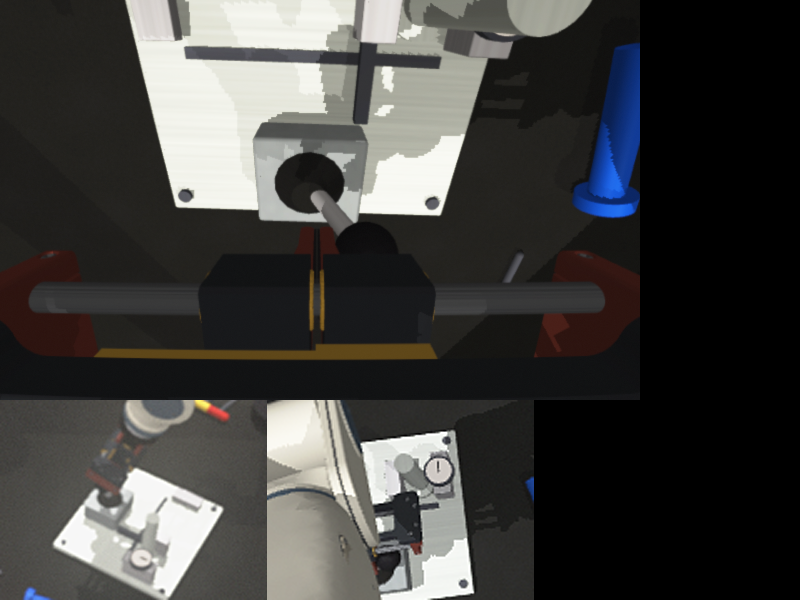

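The stick is tilted, with the ball at about (365,250). The pusher and the standing post are up against the dial block, with 13 N at the ball. I'll hold it there.

Request:
servo_tool:
  plan:
    - [[1, 0, 0, 0, 0, 0, 0], [1, 0, 0, 0, 0, 0, 0], [1, 0, 0, 0, 0, 0, 0], [1, 0, 0, 0, 0, 0, 0], [1, 0, 0, 0, 0, 0, 0]]

```text
t: 17.57
ee_pos: [507.4, 230.7, 184.9]
orientation: [3.079, 0.22, -0.472]
ft_force: [-1.4, 13.3, -6.4]
width: 0.2
grasp_force: 6.7
```

Request:
servo_tool:
  plan:
    - [[1, 0, 0, 0, 0, 0, 0], [1, 0, 0, 0, 0, 0, 0], [1, 0, 0, 0, 0, 0, 0], [1, 0, 0, 0, 0, 0, 0], [1, 0, 0, 0, 0, 0, 0]]

```text
t: 17.98
ee_pos: [507.4, 230.7, 184.9]
orientation: [3.079, 0.219, -0.472]
ft_force: [-1.3, 13.8, -6.3]
width: 0.2
grasp_force: 6.7
```

Request:
servo_tool:
  plan:
    - [[1, 0, 0, 0, 0, 0, 0], [1, 0, 0, 0, 0, 0, 0], [1, 0, 0, 0, 0, 0, 0], [1, 0, 0, 0, 0, 0, 0], [1, 0, 0, 0, 0, 0, 0]]

```text
t: 18.4
ee_pos: [507.4, 230.7, 184.9]
orientation: [3.079, 0.22, -0.472]
ft_force: [-0.8, 14.0, -5.8]
width: 0.2
grasp_force: 6.7
```

Request:
servo_tool:
  plan:
    - [[1, 0, 0, 0, 0, 0, 0], [1, 0, 0, 0, 0, 0, 0], [1, 0, 0, 0, 0, 0, 0], [1, 0, 0, 0, 0, 0, 0], [1, 0, 0, 0, 0, 0, 0]]

```text
t: 18.82
ee_pos: [507.4, 230.7, 184.8]
orientation: [3.078, 0.219, -0.472]
ft_force: [-0.9, 13.8, -6.5]
width: 0.7
grasp_force: 6.7
```

Request:
servo_tool:
  plan:
    - [[1, -0.005, 0.05, 0, 0, 0, 0], [1, -0.01, 0.1, 0, 0, 0, 0], [1, -0.01, 0.12, 0, 0, 0, 0], [1, -0.01, 0.12, 0, 0, 0, 0], [1, -0.01, 0.12, 0, 0, 0, 0]]

```text
t: 19.23
ee_pos: [505.7, 249.5, 185.5]
orientation: [3.075, 0.22, -0.472]
ft_force: [-0.9, 1.6, 0.6]
width: 0.3
grasp_force: 0.5
```

Request:
servo_tool:
  plan:
    - [[1, -0.01, 0.12, 0, 0, 0, 0], [1, -0.01, 0.12, 0, 0, 0, 0], [1, -0.01, 0.12, 0, 0, 0, 0], [1, -0.01, 0.15, 0, 0, 0, 0], [1, -0.03, 0.25, 0, 0, 0, 0]]

```text
t: 19.65
ee_pos: [503.1, 280.0, 185.5]
orientation: [3.075, 0.219, -0.472]
ft_force: [1.0, 0.7, 0.1]
width: 0.4
grasp_force: 0.0
```

Request:
servo_tool:
  plan:
    - [[1, -0.05, 0.4, 0, 0, 0, 0], [1, 0, 0.5, 0.5, 0, 0, 0], [1, 0, 0.5, 0.6, 0, 0, 0], [1, 0, 0.4, 0.6, 0, 0, 0], [1, 0, 0, 0, 0, 0, 0]]

```text
t: 20.07
ee_pos: [502.4, 356.8, 258.2]
orientation: [3.081, 0.225, -0.461]
ft_force: [1.7, 0.4, 0.7]
width: 0.2
grasp_force: 0.0
```

```bash
python3 - <<'E'
from h import *
o=readout.get_obs();print(o['t'],o['ee_pos'].round(1),o['ft_force'].round(1)); c=cam('wrist',o)
im=vision.get_image('wrist');s=vision.get_image('scene');t=vision.get_image('top')
M=np.zeros((600,800,3),np.uint8); M[:400,:640]=im[...,::-1]; M[400:,:400]=cv2.resize(s[105:205,270:470,::-1],(400,200),interpolation=2);M[400:,400:]=cv2.resize(t[130:230,130:330,::-1],(400,200),interpolation=2)
cv2.imwrite('pics/m8.png',M)
st=lambda x,y,z:[559+.9943*x-.1063*y,243+.1063*x+.9943*y,z]
P=[st(-70,0,130),st(50,0,58),st(50,-68,142),st(50,-102,65)]
for n in('wrist','scene','top'): print(n,proj(cam(n,o),P).round(0).tolist())
E
```

```text
20.0667 [502.4 356.8 258.2] [1.7 0.4 0.7]
wrist [[473.0, 207.0], [479.0, 23.0], [673.0, 35.0], [613.0, 33.0]]
scene [[357.0, 136.0], [389.0, 167.0], [382.0, 165.0], [374.0, 188.0]]
top [[207.0, 216.0], [209.0, 168.0], [231.0, 156.0], [252.0, 162.0]]
```

View pics/m8.png

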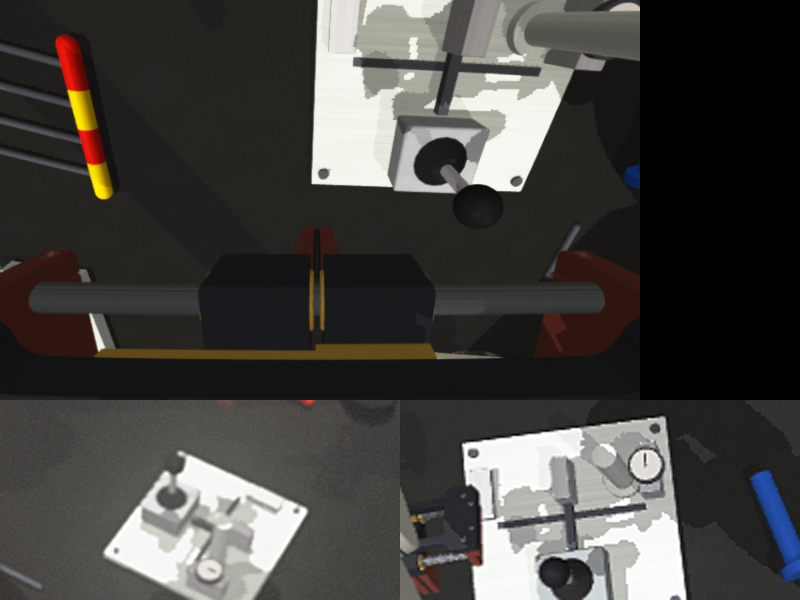

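The stick is centred again, with the ball at (206.5,216) in top against a predicted (207,216). The post stands against the dial block, its end at about (233,157.5) in top against a predicted (231,156).

```bash
python3 -c "
from workcell import close_job; print(close_job())"
```

```text
the job is handed in; nothing more can be done
None
```

I freed the post, stood it upright in the gap, and used the stick to press it against the dial block with about 13 N at the ball for roughly 2 s; the stick is back at centre, the final pictures show the post standing against the block, and the job is handed in, though no verdict came back.

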